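# Shut the light shutter over the strip window

## Task

For the dark reading, shut the shutter of the light box that has the single long rectangular window: push it by its upright tab, along its rails, until it is fully home and the spring catch clicks in behind the ridge. Leave the shutter of the other box, the one with three round windows, where it is, and then let go.

Things in the scene. Friction and masses are not known exactly. Their poses are not given: they have to be found in the camera images.
- strip_tab (a point): Centre (49.5 mm high) of the aluminium push tab on the shutter of the box with ONE rectangular window (84 x 36). Tab: 14 thick along the slide, 40 wide, 27 to 72 mm high, clear behind. Axes: x closing direction, roughly away from the robot; y across; z up. Box: black, fixed, 270 x 120 x 20, side rails to 36 mm high, 100 apart. Shutter: plate 110 x 94, top 27 mm high, 25 of it behind the tab.
- strip_shutter (a joint): Travel of that shutter, m: 0 fully open, 0.100 fully home at its end stop; starts at 0 to 0.025. It slides with about 1.5 N and stays where it is left. At about 0.082 the plate's ridge meets the spring catch and the push rises to about 7 to 8 N; past about 0.094 the catch drops behind the ridge and draws the shutter home.
- strip_catch (a joint): Lift, m, of that box's spring catch: steel pin with a 16 mm round head, top 65 mm high, in a dark bracket at the box's far left corner (205 mm ahead of the fully open tab's centre, 36 to its left, +y). 0 when down, about 0.004 while the ridge passes under it, 0 again once dropped behind it. Not to be handled.
- ports_tab (a point): Centre of the push tab on the other box's shutter, to be left alone. All sizes and axes as for the strip box, but this box has THREE ROUND windows (24 mm across, in a row). Either box may stand on the left or the right; each is turned by up to 35 degrees, their middles at least 260 mm apart.

How it is judged:
At the end, for the whole second after the job is handed in: The strip box's shutter is home (travel over 96 mm of 100 mm) and at rest, its spring catch has dropped behind the ridge (lift under 1.5 mm), and the other box's shutter is within 10 mm of where it was (value of joint strip_shutter above 0.096 m and value of joint strip_catch below 0.0015 m and velocity of joint strip_shutter below 0.005 m/s and distance of ports_tab from where it was at the start of the episode below 0.01 m); the robot touches nothing.
It fails at once if the shutter of the box with three round windows is moved by more than 10 mm (distance of ports_tab from where it was at the start of the episode above 0.01 m).
It also fails if it takes over 32 s, if anything falls off the work surface, if the arm or the gripper's body presses on something with over 40 N, if the wrist force passes 120 N, or if a joint passes its speed limit or range.

## Robot

A 6-joint arm with a two-finger parallel gripper is mounted at the origin on the work surface. World frame = base frame: x ahead of the robot, y to its left, z up, the work surface at z = 0. Lengths are in m, angles in rad, forces in N, time in s.
With the tool pointing down it reaches from about 0.275 to 1 m from the base axis. Payload 8.4 kg.
Tool frame: the origin (TCP) lies at the very end of the fingers, on their centre line; the grasp point (between the pads) lies 19 mm behind it; z points along the fingers, y is the line along which they close (so a half turn about z gives the same grasp; the last joint's range is limited). The gripper opens to 85 mm and grips with 20 to 120 N. Pads are 22 mm wide; open, the fingers measure 114 mm over their backs; the gripper's body (76 mm by 85 mm) begins 54 mm behind the grasp point. The pads swing forward as they close: fully open they stand 13 mm farther back than shut.
Start: joints at [1.31, 0.353, 1.633, -0, 1.155, -0.002], TCP at [0.16, 0.604, 0.231] pointing down, gripper open.
Joint ranges: [-2.63, 2.63], [-0.92, 2.1], [0.06, 2.66], [-1.3, 4.44], [0, 2.69], [-3.02, 3.02]. Speed limits (rad/s): [2.22, 2.22, 2.79, 3.14, 3.14, 3.14].

## Interface

Orientations are given as a unit quaternion [x, y, z, w].
In Python, from workcell import * gives the robot as it stands.
- The arm moves only by the shell command python3 -m crank 'ROWS' [OPENING]. ROWS is JSON, one flat list of numbers, 6 for each row, row after row: the shift along the world's x, y, z in m, then the turn, a rotation vector about the world's x, y, z in degrees. A call has 1 to 10 rows; each row shifts and turns the commanded pose from where the row before left it; what a row does not reach is not made up. A row lasts 1/10 s, in which the tool goes at most 50 mm and 8.59 degrees, less where a joint would pass 70% of its speed; a pose out of reach is approached as far as the arm can. A call with a gripper value outside its range is refused whole. OPENING is the opening, from -1 (shut) to 1 (fully open), set as the call begins (- or left out, the last holds). The fingers move at their own pace and stop on an object; the grip force is fixed at half the most. Time passes only in rows, so rows that do not move let the fingers close. It gives the time, the measured TCP pose, the force, the opening and the grip force at its end, in the units of the state.
- state(): the state, without advancing time (a new reading comes with each control period).
- read_camera(name): name is "side" or "top" or "wrist"; returns the picture (420x560x3 uint8, blue, green, red); there is no depth.
- camera_model(name): a dict with "mtx" (3x3 intrinsics, pixels), "dist_coeffs" ([k1, k2, p1, p2, k3] as OpenCV has them; the pictures are not rectified), "pose" (4x4, takes a point from camera to world coordinates). Camera axes: x right, y up, looking along -z (the intrinsics and any distortion apply to the point x, -y, -z); pixel columns grow to the right and rows downward; lengths in m; the calibration is good to about 2 mm. A picture is of the moment at which its call begins: read the wrist's pose just before it. camera_model takes no time and is no camera call; for the wrist camera it gives the pose at the moment of the call.
- close_job(): hands the job in; it is judged then, once.
Trained networks look in the newest picture that a camera, given by its name, has taken for a name from the list of things; names that differ only in an ending like _2 or _b are one class to them, and where a whole thing is asked for, a point or a joint stands for the part that bears it (a point fixed in the world has none). Each returns a list of dicts, best first, with "p" (0 to 1); they miss things now and then, are a little off and sometimes report something else, mostly with a low value. They report only what shows in the picture. A call takes as long as a camera call.
- outline_of(name, camera): "pixels" (420x560 bool, what is visible of it) and "location" ([column, row] as shares, 0 to 1, of the picture: columns of its width, rows of its height, amid what is visible of it).
- spot_point(name, camera): "location" ([column, row] as shares, 0 to 1, of the picture: columns of its width, rows of its height: a listed point, or the origin of a listed thing).
The state is a dict: "time": time; "joint_pos": joint angles; "qvel": joint speeds; "effort": joint torques, N m; "tool_pos": TCP position; "tcp_rot": TCP orientation; "ft_force": force on the tool from outside, world axes, zero at the start; "moment": the same for the moment, N m; "gripper_width": opening from 0.0 (shut) to 1.0 (fully open); "finger_force": force on a finger pad.
Only numpy, scipy, OpenCV 4.12 (cv2) and the standard library are available. Lean on these libraries where they do the work, as an engineer would, in place of code of your own. Each camera call takes 0.05 s, during which the arm holds its last target. There are 200 camera calls.

## Working session

There is one attempt and no reset: what is moved stays moved. The work goes in short steps, Python scripts to look and compute and a shell command to move; the robot and the scene stay as the last step left them, time stands still between calls to the robot, and variables do not carry over. Pictures are saved under pics/ and viewed, at most 10 in all, crops included, and the job is handed in when it is done.

```bash
mkdir -p pics; cat > h.py <<'E'
from workcell import *
import numpy as np, cv2
def ray(cam,px,m=None):
    m=m or camera_model(cam); K=np.array(m["mtx"]);d=np.array(m["dist_coeffs"]);T=np.array(m["pose"])
    u=cv2.undistortPoints(np.array([[px]],float),K,d)[0,0]
    return T[:3,3],T[:3,:3]@np.array([u[0],-u[1],-1.])
def onz(cam,px,z,m=None):
    o,r=ray(cam,px,m); return o+r*(z-o[2])/r[2]
E
python3 - <<'E'
from h import *
for c in("top","side"):
    im=read_camera(c);cv2.imwrite(f"pics/{c}1.png",im)
    for n in("strip_tab","ports_tab"):
        for d in spot_point(n,c)[:3]:
            p=np.array(d["location"])*[560,420];print(c,n,d["p"],p.round(1),onz(c,p,.0495).round(4))
s=state();print(s["time"],s["tool_pos"],s["tcp_rot"],s["gripper_width"])
E
```

```text
top strip_tab 0.62 [308.6 278.9] [ 0.4609 -0.0908  0.0495]
top ports_tab 0.69 [175.5 267.3] [0.4789 0.1777 0.0495]
side strip_tab 0.69 [372.9 224. ] [ 0.4608 -0.0989  0.0495]
side ports_tab 0.85 [272.4 329.9] [0.4782 0.1751 0.0495]
0.3 [0.1598913  0.60404975 0.23104384] [ 1.29023354e-01  9.91641532e-01 -2.11157522e-04 -3.01635067e-05] 1.0021990816611166
```

View pics/top1.png

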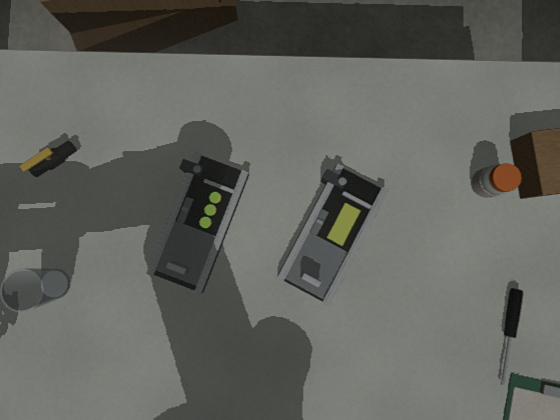

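View pics/side1.png

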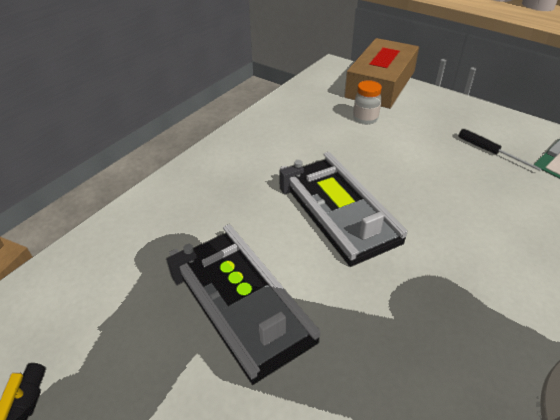

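The strip box is the right one (yellow rectangle, at about (343,225) in top); its tab is near (311,270) in top and (372,226) in side. I'll zoom in for the direction and a precise tab position.

```bash
python3 - <<'E'
from h import *
a=cv2.imread("pics/top1.png")[150:310,265:400];b=cv2.imread("pics/side1.png")[145:270,275:415]
a=cv2.resize(a,None,fx=3.5,fy=3.5,interpolation=2);b=cv2.resize(b,(392,350),interpolation=2)
c=np.zeros((560,800,3),np.uint8);c[:a.shape[0],:a.shape[1]]=a[:, :];w=min(392,800-a.shape[1]);c[:350,a.shape[1]:a.shape[1]+w]=b[:350,-w:]
print(a.shape,w);cv2.imwrite("pics/z1.png",np.clip(c*1.6,0,255).astype(np.uint8))
m=camera_model("top");print(np.array(m["pose"]).round(3))
for n in("strip_tab","strip_shutter","strip_catch"):
  for cam in("top","side"):
    for d in outline_of(n,cam)[:1]:
      ys,xs=np.where(d["pixels"]);print(n,cam,d["p"],len(xs),xs.min(),xs.max(),ys.min(),ys.max(),np.array(d["location"])*[560,420])
      print(cv2.minAreaRect(np.c_[xs,ys].astype(np.float32)))
E
```

```text
(560, 472, 3) 328
[[ 0.02   0.997 -0.079  0.536]
 [-1.     0.021  0.009 -0.019]
 [ 0.01   0.079  0.997  0.902]
 [ 0.     0.     0.     1.   ]]
strip_tab top 0.74 2617 285 346 210 298 [315.112 263.004]
((322.44866943359375, 254.2081298828125), (46.21691131591797, 79.6968765258789), 27.89727020263672)
strip_tab side 0.81 2194 313 398 195 252 [358.792 224.28 ]
((355.6827087402344, 215.34840393066406), (84.55354309082031, 42.22765350341797), 50.31454849243164)
strip_shutter top 0.65 2599 285 346 209 298 [313.208 264.684]
((321.651611328125, 254.13339233398438), (45.9575309753418, 79.77946472167969), 28.810794830322266)
strip_shutter side 0.78 2222 313 398 194 252 [360.696 222.894]
((355.522216796875, 215.137451171875), (85.62452697753906, 41.94049072265625), 49.843997955322266)
strip_catch top 0.63 53 338 345 177 185 [340.312 179.382]
((341.2500305175781, 180.75001525878906), (7.071067810058594, 7.77817440032959), 45.0)
```

View pics/z1.png

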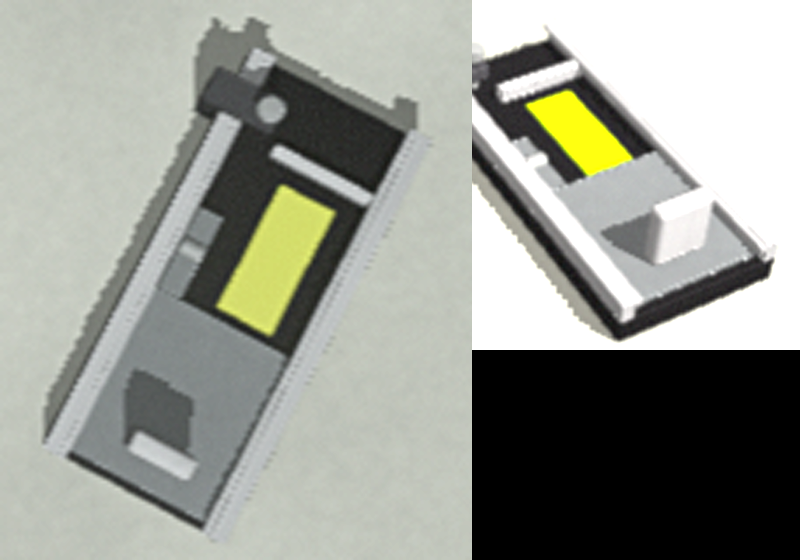

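Zoomed crop: the tab top is at top pixel (311.3,280), the catch head at (342.1,180.9), and the rails run from lower left to upper right.

```bash
python3 - <<'E'
from h import *
f=lambda x,y,z:onz("top",(265+x/3.5-.4,150+y/3.5-.4),z)
t=f(162,455,.072);c=f(270,108,.065)
print("tab",t,"catch",c)
for p,q,z in(((60,443),(230,120),.036),((222,535),(420,145),.036),((215,305),(283,185),.02),((270,335),(335,210),.02)):
    d=f(*q,z)-f(*p,z);print(np.degrees(np.arctan2(d[1],d[0])),np.linalg.norm(d))
d=(c-t)[:2]
for yaw in(-25,-27,-29):
    a=np.radians(yaw);x=np.array([np.cos(a),np.sin(a)]);y=np.array([-x[1],x[0]]);print(yaw,d@x,d@y)
r=f(60,443,.036),f(222,535,.036);print(r, (r[0]+r[1])/2)
E
```

```text
tab [ 0.46159938 -0.09336191  0.072     ] catch [ 0.66010749 -0.15357809  0.065     ]
-26.894195510900005 0.21584905675454785
-26.588007100763875 0.25850476944996564
-28.87344999667496 0.08364959646897482
-27.002115125997353 0.08533223978847092
-25 0.20535789866397347 0.029318757437318356
-27 0.204209590302187 0.03646778454970971
-29 0.20281248401069324 0.04357238128405886
(array([ 0.46417416, -0.03680006,  0.036     ]), array([ 0.41291198, -0.13220999,  0.036     ])) [ 0.43854307 -0.08450502  0.036     ]
```

Slide yaw is about −27°, travel about 0, and the tab is at (0.461,−0.0935). I'll swing over at height with the gripper shut, turning −12°.

```bash
python3 -m crank '[0.0128,-0.0338,0,0,0,-0.6, 0.0128,-0.0338,0,0,0,-0.6, 0.0128,-0.0338,0,0,0,-0.6, 0.0128,-0.0338,0,0,0,-0.6, 0.0128,-0.0338,0,0,0,-0.6, 0.0128,-0.0338,0,0,0,-0.6, 0.0128,-0.0338,0,0,0,-0.6, 0.0128,-0.0338,0,0,0,-0.6, 0.0128,-0.0338,0,0,0,-0.6, 0.0128,-0.0338,0,0,0,-0.6]' -1
python3 -m crank '[0.0128,-0.0338,0,0,0,-0.6, 0.0128,-0.0338,0,0,0,-0.6, 0.0128,-0.0338,0,0,0,-0.6, 0.0128,-0.0338,0,0,0,-0.6, 0.0128,-0.0338,0,0,0,-0.6, 0.0128,-0.0338,0,0,0,-0.6, 0.0128,-0.0338,0,0,0,-0.6, 0.0128,-0.0338,0,0,0,-0.6, 0.0128,-0.0338,0,0,0,-0.6, 0.0128,-0.0338,0,0,0,-0.6]'
python3 -m crank '[0,0,0,0,0,0, 0,0,0,0,0,0, 0,0,0,0,0,0]'
```

```text
time: 1.6
tool_pos: [0.2882, 0.2649, 0.2315]
tcp_rot: [0.181, 0.984, 0.0, 0.0]
ft_force: [0.9, -0.4, -0.0]
gripper_width: -0.001
finger_force: 0.0
time: 2.6
tool_pos: [0.4164, -0.0734, 0.2316]
tcp_rot: [0.232, 0.973, 0.0, 0.0]
ft_force: [-0.2, 0.8, 0.2]
gripper_width: -0.002
finger_force: 0.0
time: 2.9
tool_pos: [0.4155, -0.0712, 0.2312]
tcp_rot: [0.232, 0.973, 0.0, -0.0]
ft_force: [0.1, 0.0, -0.0]
gripper_width: -0.001
finger_force: 0.0
```

```bash
python3 -m crank '[0,0,-0.0187,0,0,0, 0,0,-0.0187,0,0,0, 0,0,-0.0187,0,0,0, 0,0,-0.0187,0,0,0, 0,0,-0.0187,0,0,0, 0,0,-0.0187,0,0,0, 0,0,-0.0187,0,0,0, 0,0,-0.0187,0,0,0, 0,0,-0.0187,0,0,0, 0,0,-0.0187,0,0,0]'
python3 - <<'E'
from h import *
for c in("top","side","wrist"): cv2.imwrite(f"pics/{c}2.png",read_camera(c))
s=cv2.resize(cv2.imread("pics/side2.png")[130:290,270:430],(400,400),interpolation=2)
cv2.imwrite("pics/z2.png",np.hstack([s,cv2.resize(cv2.imread("pics/top2.png")[150:310,250:410],(400,400),interpolation=2)]))
s=state();print(s["tool_pos"],s["ft_force"])
E
```

```text
time: 3.9
tool_pos: [0.4158, -0.0706, 0.0438]
tcp_rot: [0.231, 0.973, 0.0, 0.0]
ft_force: [0.8, -0.3, -0.7]
gripper_width: 0.001
finger_force: 0.0
[ 0.41496097 -0.0707484   0.04383703] [0.35988119 0.37198507 0.21313416]
```

View pics/z2.png

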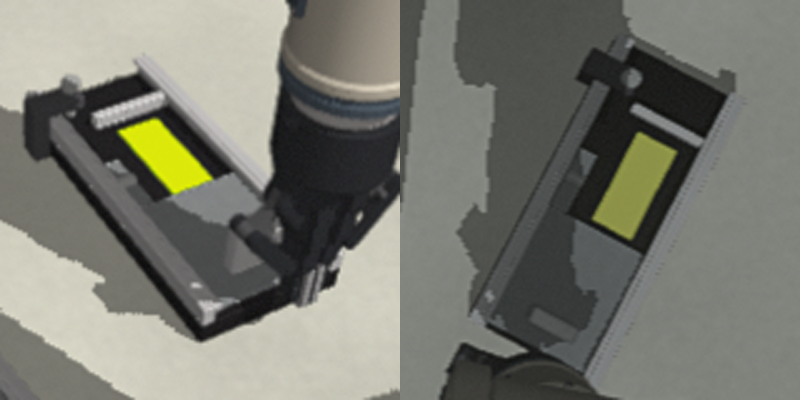

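The shut fingers stand behind the tab and in line with it. Starting the push.

```bash
python3 -m crank '[0.0045,-0.0023,0,0,0,0, 0.0045,-0.0023,0,0,0,0, 0.0045,-0.0023,0,0,0,0, 0.0045,-0.0023,0,0,0,0, 0.0045,-0.0023,0,0,0,0, 0.0045,-0.0023,0,0,0,0, 0.0045,-0.0023,0,0,0,0, 0.0045,-0.0023,0,0,0,0, 0.0045,-0.0023,0,0,0,0, 0.0045,-0.0023,0,0,0,0]'
python3 -m crank '[0.0054,-0.0027,0,0,0,0, 0.0054,-0.0027,0,0,0,0, 0.0054,-0.0027,0,0,0,0, 0.0054,-0.0027,0,0,0,0, 0.0054,-0.0027,0,0,0,0, 0.0054,-0.0027,0,0,0,0, 0.0054,-0.0027,0,0,0,0, 0.0054,-0.0027,0,0,0,0, 0.0054,-0.0027,0,0,0,0, 0.0054,-0.0027,0,0,0,0]'
python3 - <<'E'
from h import *
for c in("top","side"): cv2.imwrite(f"pics/{c}3.png",read_camera(c))
s=cv2.resize(cv2.imread("pics/side3.png")[130:290,270:430],(400,400),interpolation=2)
cv2.imwrite("pics/z3.png",np.hstack([s,cv2.resize(cv2.imread("pics/top3.png")[150:310,250:410],(400,400),interpolation=2)]))
s=state();print(s["tool_pos"],s["ft_force"])
E
```

```text
time: 5.05
tool_pos: [0.461, -0.095, 0.0442]
tcp_rot: [0.232, 0.973, -0.0, -0.0]
ft_force: [-1.6, -0.3, 0.5]
gripper_width: -0.002
finger_force: 0.8
time: 6.05
tool_pos: [0.5154, -0.122, 0.0443]
tcp_rot: [0.232, 0.973, -0.0, 0.0]
ft_force: [-2.5, -0.4, -0.9]
gripper_width: 0.002
finger_force: 0.9
[ 0.51632661 -0.12224878  0.04447271] [ 1.41769172  0.26910981 -0.38934975]
```

View pics/z3.png

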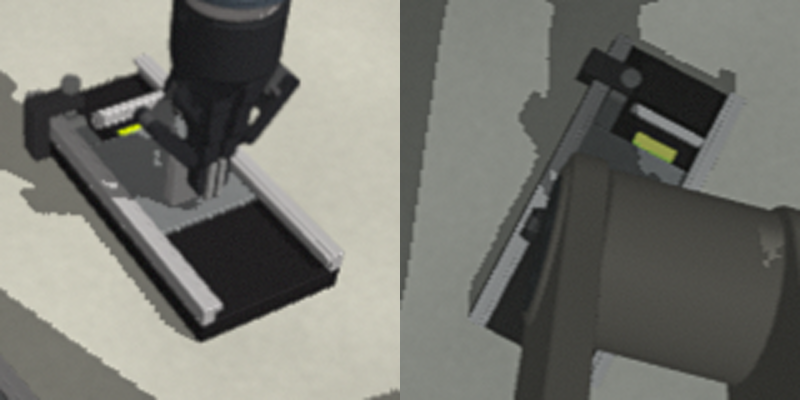

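The shutter is following well, at about 80 mm travel. Now slowly over the ridge.

```bash
for i in 1; do python3 -m crank '[0.0018,-0.0009,0,0,0,0, 0.0018,-0.0009,0,0,0,0, 0.0018,-0.0009,0,0,0,0, 0.0018,-0.0009,0,0,0,0, 0.0018,-0.0009,0,0,0,0]'
python3 -m crank '[0.0018,-0.0009,0,0,0,0, 0.0018,-0.0009,0,0,0,0, 0.0018,-0.0009,0,0,0,0]'; done
```

```text
time: 6.65
tool_pos: [0.5227, -0.1257, 0.0441]
tcp_rot: [0.232, 0.973, 0.0, -0.001]
ft_force: [-4.2, 2.4, 2.6]
gripper_width: 0.001
finger_force: 2.2
time: 6.95
tool_pos: [0.5302, -0.1293, 0.0444]
tcp_rot: [0.232, 0.973, -0.0, 0.001]
ft_force: [1.5, 0.2, 0.1]
gripper_width: -0.002
finger_force: 0.0
```

```bash
python3 -m crank '[0.0018,-0.0009,0,0,0,0, 0.0018,-0.0009,0,0,0,0]'
python3 -m crank '[0.0018,-0.0009,0,0,0,0, 0,0,0,0,0,0]'
python3 - <<'E'
from h import *
im=read_camera("side");cv2.imwrite("pics/side4.png",im);t=read_camera("top")
cv2.imwrite("pics/z4.png",np.hstack([cv2.resize(x[130:290,a:a+160],(400,400),interpolation=2) for x,a in((im,270),(t,250))]))
s=state();print(s["tool_pos"],s["ft_force"])
E
```

```text
time: 7.15
tool_pos: [0.5336, -0.1311, 0.0444]
tcp_rot: [0.232, 0.973, -0.0, 0.0]
ft_force: [-0.5, 1.1, 0.6]
gripper_width: -0.002
finger_force: 0.0
time: 7.35
tool_pos: [0.5342, -0.1315, 0.0442]
tcp_rot: [0.232, 0.973, 0.0, -0.001]
ft_force: [-2.7, 2.2, 2.2]
gripper_width: 0.0
finger_force: 1.8
[ 0.53420655 -0.13150982  0.04417312] [-4.56325673  2.7591704   2.48175672]
```

View pics/z4.png

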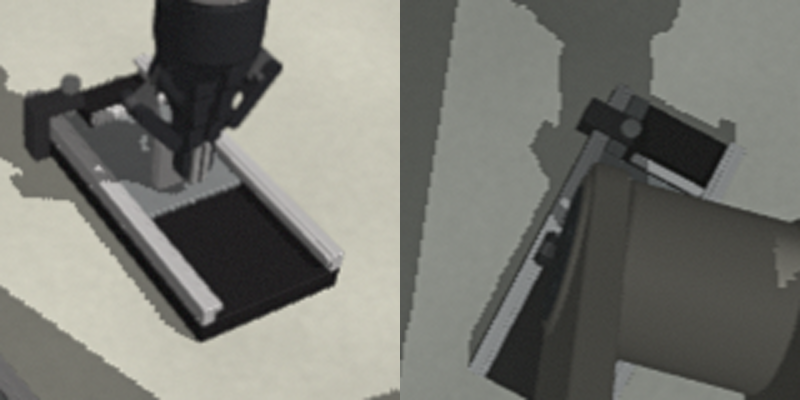

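Contact regained after the drop. I'll press a little more to confirm the hard stop.

```bash
for i in 1; do python3 -m crank '[0.0013,-0.0007,0,0,0,0, 0,0,0,0,0,0]'
python3 -m crank '[0.0013,-0.0007,0,0,0,0, 0,0,0,0,0,0]'; done
```

```text
time: 7.65
tool_pos: [0.5342, -0.1316, 0.044]
tcp_rot: [0.232, 0.973, 0.0, -0.002]
ft_force: [-8.0, 5.9, 6.7]
gripper_width: 0.003
finger_force: 4.6
time: 7.85
tool_pos: [0.5341, -0.1317, 0.0438]
tcp_rot: [0.232, 0.973, 0.0, -0.003]
ft_force: [-10.9, 8.0, 10.7]
gripper_width: 0.001
finger_force: 7.1
```

It is stalled at over 13 N, more than the catch needs, so it is at the end stop. Back off, rise and verify.

```bash
python3 -m crank '[-0.0045,0.0023,0,0,0,0, -0.0045,0.0023,0,0,0,0, -0.0045,0.0023,0,0,0,0, -0.0045,0.0023,0,0,0,0, -0.0045,0.0023,0,0,0,0, -0.0045,0.0023,0,0,0,0]'
python3 -m crank '[0,0,0.02,0,0,0, 0,0,0.02,0,0,0, 0,0,0.02,0,0,0, 0,0,0.02,0,0,0, 0,0,0.02,0,0,0, -0.02,0,0.02,0,0,0, -0.02,0,0.02,0,0,0, -0.02,0,0.02,0,0,0, -0.02,0,0.02,0,0,0, -0.02,0,0.01,0,0,0]'
python3 -m crank '[-0.01,0.03,0,0,0,0, -0.01,0.03,0,0,0,0, -0.01,0.03,0,0,0,0, -0.01,0.03,0,0,0,0, -0.01,0.03,0,0,0,0, -0.01,0.03,0,0,0,0, 0,0.03,0,0,0,0, 0,0.03,0,0,0,0, 0,0,0,0,0,0, 0,0,0,0,0,0]'
python3 - <<'E'
from h import *
im=read_camera("side");t=read_camera("top")
for n in("strip_tab","ports_tab"):
  for c in("top","side"):
    for d in spot_point(n,c)[:1]: print(n,c,d["p"],onz(c,np.array(d["location"])*[560,420],.0495).round(4))
cv2.imwrite("pics/z5.png",np.hstack([cv2.resize(x[130:290,a:a+160],(400,400),interpolation=2) for x,a in((im,270),(t,250))]))
s=state();print(s["time"],s["tool_pos"],s["ft_force"])
E
```

```text
time: 8.45
tool_pos: [0.51, -0.1192, 0.0443]
tcp_rot: [0.232, 0.973, -0.0, 0.0]
ft_force: [0.6, -0.3, 0.9]
gripper_width: -0.004
finger_force: 0.0
time: 9.45
tool_pos: [0.41, -0.1194, 0.2358]
tcp_rot: [0.232, 0.973, -0.0, 0.001]
ft_force: [0.3, -0.0, -0.5]
gripper_width: -0.001
finger_force: 0.0
time: 10.45
tool_pos: [0.35, 0.1209, 0.2341]
tcp_rot: [0.231, 0.973, -0.0, -0.0]
ft_force: [-0.6, -0.3, -0.2]
gripper_width: 0.002
finger_force: 0.0
strip_tab top 0.7 [ 0.5492 -0.1323  0.0495]
strip_tab side 0.72 [ 0.5481 -0.1362  0.0495]
ports_tab top 0.75 [0.4815 0.179  0.0495]
ports_tab side 0.77 [0.481  0.1733 0.0495]
10.75 [0.35038792 0.11999876 0.23426965] [-0.06379187 -0.1859063  -0.38373827]
```

View pics/z5.png

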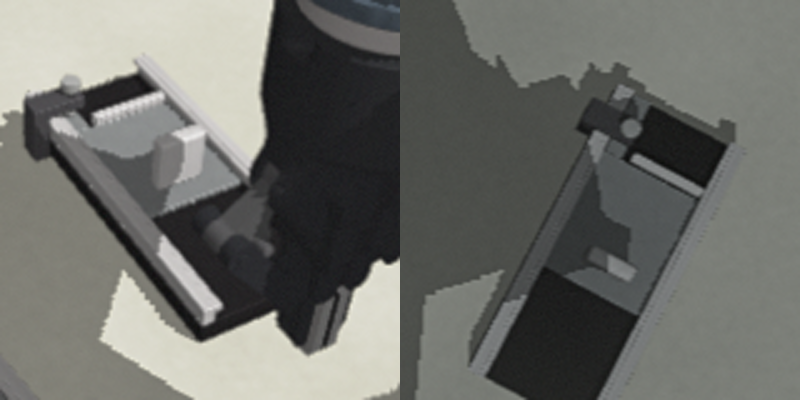

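The plate lies against the stop bar, the window is covered, the catch is down, and the arm is clear.

```bash
python3 -c "
from workcell import *
print(close_job())"
```

```text
the job is handed in; nothing more can be done
None
```

I pushed the strip box's shutter to its end stop with the catch down, left the three-window box's shutter alone, moved the arm clear and handed the job in; I was not told the verdict.

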